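# Gauge a plywood blank and hold the sprung readout cover at its mark

## Task

Measure the plywood blank that lies in the bench caliper: slide the red-tabbed jaw gently shut until the blank is squeezed against the fixed jaw, and leave the jaw shut on it. Then lift the sprung cover of the blue readout box by its black bar until the white pointer on the cover's edge lies on the orange mark, and finish while still holding it there. Do not shift the mark, and leave everything else on the bench where it is.

Things in the scene. Friction and masses are not known exactly. Their poses are not given: they have to be found in the camera images.
- caliper: Grey bench caliper bolted to the bench: base plate 100 (x) x 240 (y) x 18 mm high. Origin: centre of its underside. The jaws slide along its own y axis; the fixed steel jaw (50 mm wide in x, blue band, top 58 mm above the bench) has its measuring face at y = -60 mm, looking to +y; a steel beam 14 mm high runs along y at x = 36 to 48 mm.
- anvil: The fixed jaw of the caliper, part of it. Origin: middle of the foot of its measuring face, 18 mm above the bench; same axes as the caliper.
- jaw (a joint): Travel of the caliper's sliding jaw (m), growing as it closes towards the caliper's -y; the gap between the jaws is 90 mm minus this value, so it reads 0.056 when shut on the 34 mm blank. Starts between 0 and 0.025. It runs with about 2 N of friction and stays where it is left. A squeeze of 3 N on the blank counts as contact; over 50 N would bruise the wood.
- jaw_tab (a point): Middle of the red upright tab on the sliding jaw: 14 mm thick (caliper x), 22 mm along the slide (caliper y), its middle 80 mm and its top 100 mm above the bench; it stands 42 mm proud of the steel jaw (50 mm wide, 24 mm thick, top 58 mm above the bench). A small black housing stands on the +x side of the jaw, below the jaw's top. The jaw's measuring face is 12 mm from this point towards -y. Axes as the caliper.
- blank: The plywood blank to be measured, loose on the caliper's base between the jaws: 60 (x) x 34 (y) x 30 mm high, 50 g. Origin: centre of its underside. It starts 5 to 14 mm short of the fixed jaw and slightly askew; the closing jaw pushes it square against the fixed jaw, where its origin is at y = -43 mm in the caliper's frame.
- readout: Blue readout box fixed to the bench, 160 (x) x 180 (y) x 80 mm high, same way up always. Origin: centre of its underside. The cover's hinge runs along the box's own x axis at y = -85 mm, 84 mm above the bench; the quadrant with the mark stands on its +x side (80 to 103 mm from the middle).
- cover (a joint): Opening angle of the dark steel cover (rad): 0 shut, growing as its +y edge rises about the hinge; to 1.3. A spring hinge and its weight pull it shut: lifting at the bar takes about 4 N at the start and 7 N at 0.8 rad. It falls shut if let go.
- cover_handle (a point): Middle of the black round bar handle on the cover: bar 12 mm thick, 90 mm long between its two posts, parallel to the hinge; 32 mm clear between bar and cover plate. It lies 145 mm from the hinge axis along the cover and 38 mm above the cover's mid-plane. Axes: x along the bar and the hinge, y along the cover away from the hinge, z out of the cover.
- cover_hinge (a point): Point on the hinge axis, halfway along the cover; axes as cover_handle.
- mark (a joint): Angle (rad) at which the orange mark is set on the quadrant, on the same scale as the cover's angle: between 0.45 and 0.85. The cover is at the mark when both read the same, within 0.075. The mark must not be shifted.
- mark_band (a point): Middle of the orange block that is the mark, 20 mm wide along the arc, 30 mm long radially, 134 mm from the hinge axis, 98 mm to the +x side of the box's middle. Its y axis points away from the hinge along the wanted direction of the cover. The cover's white pointer is a thin strip along the cover's +x edge (83 mm from the middle), from the hinge to 190 mm out, past the plate's edge (176 mm).
- panels_a: Loose stack of thin plywood panels 90 x 150 x 60 mm high. Bystander; origin at the centre of its underside.
- panels_b: Loose stack of thin plywood panels 90 x 150 x 42 mm high. Bystander; origin at the centre of its underside.
- spare: A second plywood blank, 60 x 34 x 30 mm, lying on the bench between caliper and box, not in the caliper. Bystander; origin at the centre of its underside.
- puzzle: Dark wooden puzzle piece, 40 x 30 x 6 mm with two round tabs, flat on the bench. Bystander; origin at the centre of its underside.
- glue: Yellow glue bottle, 56 mm across, 150 mm tall, upright. Bystander; origin at the centre of its underside.
- mug: Blue mug, 76 mm across, 90 mm tall, upright. Bystander; origin at the centre of its underside.
- brush: Flat brush lying on the bench. Bystander.
Things that resemble listed ones, but are neither listed nor needed, are in the scene too. What is shaped like the blank but pink, turquoise or yellow is not meant.

How it is judged:
By the outcome, as a careful person would: the job done as asked, in the order asked, and still so for the second after the job is handed in, while the arm keeps its last pose, push and grip.
It also fails if it takes over 59 s, if anything falls off the work surface, if the arm or the gripper's body presses on something with over 40 N, if the wrist force passes 120 N, or if a joint passes its speed limit or range.

## Robot

A 6-joint arm with a two-finger parallel gripper is mounted at the origin on the work surface. World frame = base frame: x ahead of the robot, y to its left, z up, the work surface at z = 0. Lengths are in m, angles in rad, forces in N, time in s.
With the tool pointing down it reaches from about 0.275 to 0.975 m from the base axis. Payload 8.4 kg.
Tool frame: the origin (TCP) lies midway between the tips of the shut fingers; the grasp point (between the pads) lies 19 mm behind it; z points along the fingers, y is the line along which they close (so a half turn about z gives the same grasp; the last joint's range is limited). The gripper opens to 92 mm and grips with 3 to 60 N. Pads are 20 mm wide; open, the fingers measure 128 mm over their backs; the gripper's body (75 mm by 189 mm) begins 69 mm behind the grasp point.
Start: joints at [-1.228, 0.353, 1.633, -0, 1.155, -0.002], TCP at [0.211, -0.588, 0.176] pointing down, gripper open.
Joint ranges: [-2.63, 2.63], [-0.92, 2.1], [0.06, 2.66], [-1.3, 4.44], [0, 2.69], [-3.02, 3.02]. Speed limits (rad/s): [2.22, 2.22, 2.79, 3.14, 3.14, 3.14].

## Interface

Orientations are given as a unit quaternion [x, y, z, w].
In Python, from plant import bot, imaging, job, masks_of, spot_point, readout gives the robot as it stands. Calls block until the motion is done:
- bot.move_to(position, orientation): joint-space move of the TCP to a pose.
- bot.servo_line(position, max_speed=0.15, frame=None, f_stop=None): straight line of the TCP; frame=None keeps the orientation; max_speed is the mean speed in m/s. With f_stop (N) it stops when the force on the tool has changed by that much, and returns True; else False.
- bot.move_j(angles): joint-space move.
- bot.ungrasp() and bot.close_gripper(f_grip=None): open the fingers fully, or close them until they stop; f_grip is the grip in N (None keeps the last).
- bot.dwell(seconds).
- bot.ik(position, orientation): joint angles nearest the present ones, or None.
- imaging.grab_frame(name): name is "side" or "top" or "wrist"; returns the picture (480x640x3 uint8, red, green, blue); there is no depth.
- imaging.camera_model(name): a dict with "camera_matrix" (3x3 intrinsics, pixels), "T" (4x4, takes a point from camera to world coordinates). Camera axes: x right, y down, z forward; pixel columns grow to the right and rows downward; lengths in m; the calibration is good to about 2 mm. The wrist camera is an equidistant fisheye: a pixel r from the principal point sees the ray r / f radians off the axis. A picture is of the moment at which its call begins: read the wrist's pose just before it. camera_model takes no time and is no camera call; for the wrist camera it gives the pose at the moment of the call.
A pose or a line that the arm cannot do raises bot.IKError and nothing moves.
- job.finish_job(): hands the job in; it is judged then, once.
Trained networks look in the newest picture that a camera, given by its name, has taken for a name from the list of things; names that differ only in an ending like _2 or _b are one class to them, and where a whole thing is asked for, a point or a joint stands for the part that bears it (a point fixed in the world has none). Each returns a list of dicts, best first, with "conf" (0 to 1); they miss things now and then, are a little off and sometimes report something else, mostly with a low value. They report only what shows in the picture. A call takes as long as a camera call. They do not tell look-alikes from the thing itself.
- masks_of(camera, target): "mask" (480x640 bool, what is visible of it) and "xy" ([column, row] in pixels, amid what is visible of it).
- spot_point(camera, target): "xy" ([column, row] in pixels: a listed point, or the origin of a listed thing).
Readings, each from a call of its own:
- readout.read_time(): time.
- readout.read_joint_pos(): joint angles.
- readout.read_qvel(): joint speeds.
- readout.read_effort(): joint torques, N m.
- readout.read_tcp_pos(): TCP position.
- readout.read_tool_rot(): TCP orientation.
- readout.read_wrist_force(): force on the tool from outside, world axes, zero at the start.
- readout.read_ft_torque(): the same for the moment, N m.
- readout.read_width(): opening from 0.0 (shut) to 1.0 (fully open).
- readout.read_gripper_force(): force on a finger pad.
Only numpy, scipy, OpenCV 4.12 (cv2) and the standard library are available. Lean on these libraries where they do the work, as an engineer would, in place of code of your own. Each camera call takes 0.05 s, during which the arm holds its last target. There are 200 camera calls.

## Working session

There is one attempt and no reset: what is moved stays moved. The work goes in short steps, each a Python script; the robot and the scene stay as the last script left them, time stands still between calls to the robot, and variables do not carry over. Pictures are saved under pics/ and viewed, at most 10 in all, crops included, and the job is handed in when it is done.

```bash
ls; mkdir -p pics; python3 - <<'E'
from plant import bot, imaging, job, masks_of, spot_point, readout
import cv2, numpy as np
for c in ["side","top"]:
    im=imaging.grab_frame(c); cv2.imwrite(f"pics/{c}0.png",im[:,:,::-1])
    m=imaging.camera_model(c); print(c,np.round(m["camera_matrix"],1).tolist(),np.round(m["T"],3).tolist())
    for t in ["caliper","anvil","jaw_tab","blank","readout","cover_handle","cover_hinge","mark_band","glue","mug"]:
        print(t,[(np.round(d["xy"],1).tolist(),round(d["conf"],2)) for d in spot_point(c,t)[:4]])
print(readout.read_time())
E
```

```text
pics
side [[587.5, 0.0, 319.8], [0.0, 587.5, 244.2], [0.0, 0.0, 1.0]] [[-0.953, -0.136, 0.271, 0.164], [-0.303, 0.462, -0.833, 1.243], [-0.012, -0.876, -0.481, 0.832], [0.0, 0.0, 0.0, 1.0]]
caliper [([345.1, 239.6], 0.68)]
anvil [([341.2, 222.1], 0.61)]
jaw_tab [([302.5, 313.8], 0.52)]
blank [([301.8, 227.2], 0.75), ([347.1, 227.7], 0.6), ([343.7, 208.7], 0.59)]
readout [([314.0, 341.7], 0.89)]
cover_handle [([302.8, 316.9], 0.95), ([361.4, 292.3], 0.26)]
cover_hinge [([329.4, 290.2], 0.57)]
mark_band [([265.6, 290.8], 0.52)]
glue [([242.1, 402.5], 0.66)]
mug [([401.5, 210.0], 0.77)]
top [[493.9, 0.0, 323.8], [0.0, 493.9, 235.7], [0.0, 0.0, 1.0]] [[-0.008, -0.997, 0.079, 0.464], [-1.0, 0.008, 0.002, -0.002], [-0.002, -0.079, -0.997, 1.353], [0.0, 0.0, 0.0, 1.0]]
caliper [([416.0, 227.6], 0.87), ([415.3, 225.9], 0.38)]
anvil [([439.8, 227.5], 0.69)]
jaw_tab [([414.1, 227.4], 0.82)]
blank [([430.1, 231.5], 0.92), ([428.3, 178.3], 0.56), ([488.6, 219.3], 0.52)]
readout [([235.5, 257.5], 0.61), ([209.7, 218.6], 0.33)]
cover_handle [([199.8, 260.2], 0.77)]
cover_hinge [([259.8, 258.4], 0.91), ([201.5, 264.3], 0.52), ([437.3, 227.3], 0.46)]
mark_band [([321.2, 223.1], 0.71), ([210.9, 220.3], 0.44)]
glue [([154.6, 230.9], 0.94), ([235.2, 257.0], 0.4)]
mug [([498.5, 272.8], 0.65)]
1.1
```

View pics/side0.png

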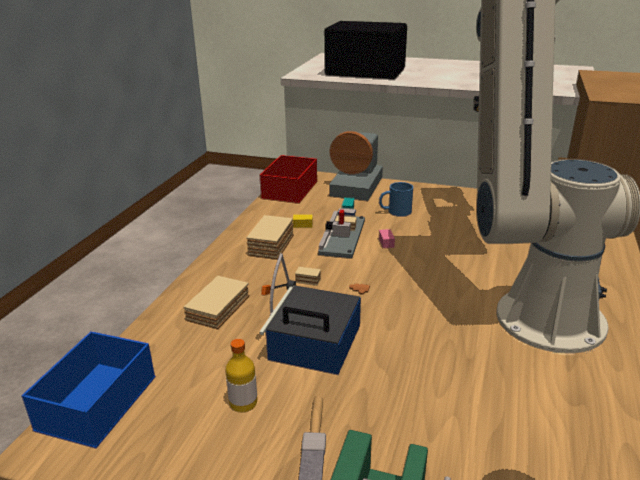

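View pics/top0.png

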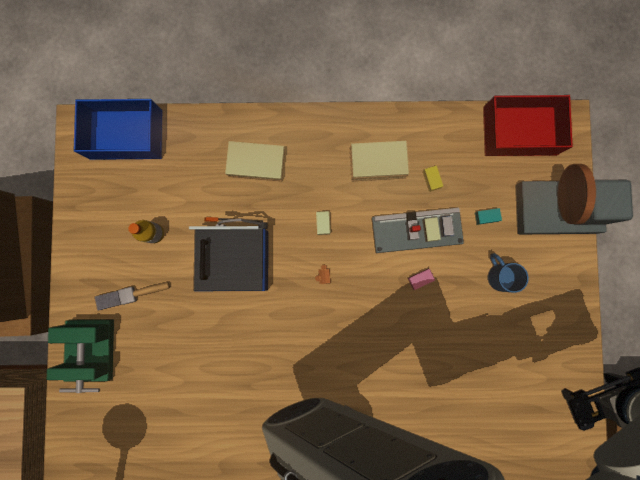

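Top view: caliper at about (418,230), with the red tab at (415,228), the blank at (432,229) and the fixed jaw at (449,225). The box is at (231,257), its bar at (204,258), and the quadrant along its upper edge with orange at about (210,220). The candidates for the blank are plywood (432,229) between the jaws, plywood (323,222) on the bench, which is the spare, and the pink, yellow and turquoise look-alikes. The one between the jaws is meant. I'll confirm this in an enlarged crop.

```bash
cat > h.py <<'E'
from plant import bot, imaging, job, masks_of, spot_point, readout
import cv2, numpy as np
from scipy.spatial.transform import Rotation as R
def ray(c,uv):
    m=imaging.camera_model(c); K=m["camera_matrix"]; T=np.array(m["T"])
    d=T[:3,:3]@np.linalg.solve(K,[uv[0],uv[1],1]); return T[:3,3],d/np.linalg.norm(d)
def atz(c,uv,z):
    o,d=ray(c,uv); return o+d*(z-o[2])/d[2]
def tri(a,b):
    (o1,d1),(o2,d2)=ray("top",a),ray("side",b)
    s=np.linalg.lstsq(np.c_[d1,-d2],o2-o1,rcond=None)[0]
    p,q=o1+s[0]*d1,o2+s[1]*d2; return (p+q)/2,np.linalg.norm(p-q)
def proj(c,P):
    m=imaging.camera_model(c); p=np.linalg.inv(m["T"])@np.r_[P,1]; q=m["camera_matrix"]@p[:3]; return q[:2]/q[2]
E
python3 - <<'E'
from h import *
t=cv2.imread("pics/top0.png"); s=cv2.imread("pics/side0.png")
A=cv2.resize(t[195:265,360:480],None,fx=3.33,fy=3.33,interpolation=3)
B=cv2.resize(t[195:300,185:285],None,fx=3.33,fy=3.33,interpolation=3)
C=cv2.resize(s[240:370,250:370],None,fx=3.33,fy=3.33,interpolation=3)
D=cv2.resize(s[195:265,310:370],None,fx=3.33,fy=3.33,interpolation=3)
W=np.zeros((600,800,3),np.uint8)
for i,(im,y,x) in enumerate([(A,0,0),(B,240,0),(C,0,400)]): im=im[:600-y,:800-x]; W[y:y+im.shape[0],x:x+im.shape[1]]=im
cv2.imwrite("pics/crop0.png",W)
for n,uv,z in [("tab",(415,228),.1),("anviltop",(449,225),.058),("blank",(432,229),.048),("caliperL",(375,234),.018),("caliperR",(462,226),.018),("spare",(323,222),.03)]: print(n,atz("top",uv,z).round(3))
for c in("top","side"):
    im=imaging.grab_frame(c)
    for t_ in("readout","caliper"):
        for d in masks_of(c,t_)[:2]: print(c,t_,d["conf"],np.round(cv2.minAreaRect(np.argwhere(d["mask"])[:,::-1].astype(np.float32))[:3],1) if 0 else cv2.minAreaRect(np.argwhere(d["mask"])[:,::-1].astype(np.float32)))
    hsv=cv2.cvtColor(im,cv2.COLOR_RGB2HSV)
    m=cv2.inRange(hsv,(3,180,120),(14,255,255)); n,l,st,ce=cv2.connectedComponentsWithStats(m)
    print(c,"orange",[(ce[i].round(1).tolist(),st[i].tolist()) for i in range(1,n) if st[i,4]>8])
    m=cv2.inRange(hsv,(0,180,90),(2,255,255))|cv2.inRange(hsv,(175,180,90),(180,255,255)); n,l,st,ce=cv2.connectedComponentsWithStats(m)
    print(c,"red",[(ce[i].round(1).tolist(),st[i].tolist()) for i in range(1,n) if 8<st[i,4]<800])
E
```

```text
tab [ 0.581 -0.232  0.1  ]
anviltop [ 0.592 -0.33   0.058]
blank [ 0.582 -0.287  0.048]
caliperL [ 0.573 -0.139  0.018]
caliperR [ 0.593 -0.375  0.018]
spare [0.605 0.002 0.03 ]
top readout 0.7 ((228.99441528320312, 253.72012329101562), (74.3851089477539, 76.90461730957031), 88.85424041748047)
top caliper 0.84 ((417.0234069824219, 229.592041015625), (37.13498306274414, 88.96810150146484), 83.82982635498047)
top orange [([571.0, 126.5], [571, 122, 1, 10, 10]), ([211.3, 218.6], [206, 217, 12, 4, 46]), ([133.1, 228.1], [128, 223, 11, 11, 87])]
top red [([415.9, 227.9], [413, 226, 7, 5, 23])]
side readout 0.78 ((304.63873291015625, 321.13140869140625), (105.29847717285156, 100.7071533203125), 25.016895294189453)
side caliper 0.79 ((341.0657043457031, 233.09799194335938), (36.999244689941406, 55.262901306152344), 19.29004669189453)
side caliper 0.65 ((307.5199890136719, 275.8599853515625), (25.597265243530273, 16.82914161682129), 8.130102157592773)
side orange [([264.2, 288.7], [262, 285, 9, 10, 43]), ([237.3, 343.0], [231, 339, 14, 9, 100])]
side red [([272.0, 163.4], [265, 156, 16, 15, 28]), ([306.6, 168.5], [298, 159, 19, 21, 67]), ([272.3, 175.1], [264, 174, 17, 4, 30]), ([292.1, 177.5], [287, 177, 10, 2, 17]), ([341.3, 211.3], [339, 210, 5, 4, 15])]
```

View pics/crop0.png

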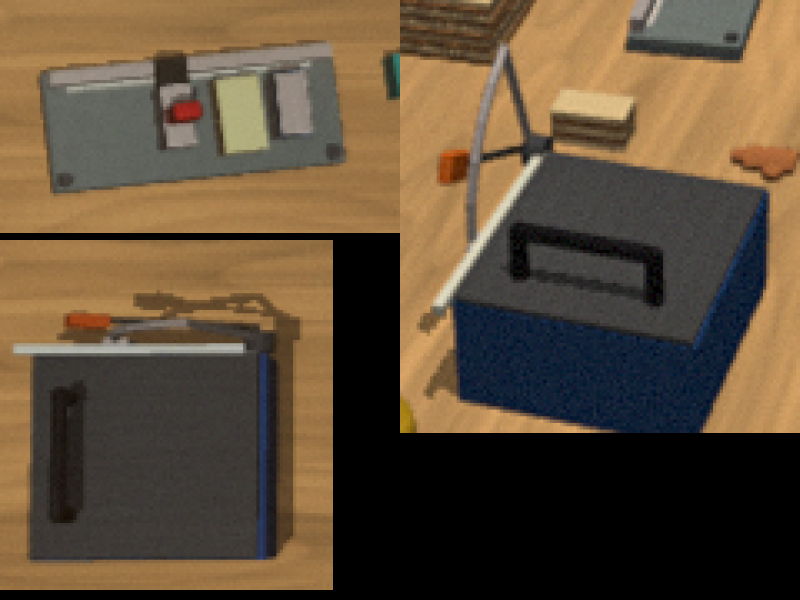

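The crop confirms the plywood blank between the jaws at top (432,229). The orange mark is at top (211,219) and side (264,290), next to the quadrant. I'll triangulate the box, bar and mark and plan the poses.

```bash
python3 - <<'E'
from h import *
from scipy.optimize import least_squares
M,e=tri((211.5,218.7),(264.3,289)); print("mark",M.round(3),e)
H,e=tri((203.3,259.6),(305.9,312.4)); print("bar",H.round(3),e)
# model points in hinge frame
obs=[("top",(194.8,229.5),(80,176,3)),("top",(194.2,290.3),(-80,176,3)),
 ("top",(203.3,259.6),(0,145,40)),("side",(305.9,312.4),(0,145,40)),
 ("side",(267.1,330.1),(80,176,3)),("side",(338,343.6),(-80,176,3))]
def W(p,q): 
    q=np.array(q)/1000; c,s=np.cos(p[2]),np.sin(p[2])
    return np.array([p[0]+c*q[0]-s*q[1],p[1]+s*q[0]+c*q[1],.084+q[2]])
f=lambda p: np.concatenate([proj(c,W(p,q))-uv for c,uv,q in obs])
r=least_squares(f,[.53,.12,0],loss="soft_l1"); p=r.x; print("hinge x,y,yaw",p.round(4)); print(f(p).round(1))
print("bar from fit",W(p,(0,145,38)).round(3))
# mark angle by fit
g=lambda a: np.concatenate([proj(c,W(p,(98,134*np.cos(a[0]),134*np.sin(a[0]))))-uv for c,uv in(("top",(211.5,218.7)),("side",(264.3,289)))])
a=least_squares(g,[.6]); print("angle",a.x,g(a.x).round(1))
d=M-W(p,(98,0,0)); print("angle tri",np.arctan2(d[2],-np.sin(p[2])*d[0]+np.cos(p[2])*d[1]),np.linalg.norm(d))
T,e=tri((415.9,227.9),(341.3,213.5)); print("tab",T.round(3),e)
# ik check for the arc
for tilt in(1,.6):
  for th in(0,.4,.8):
    q0=W(p,(0,145*np.cos(th)-38*np.sin(th),145*np.sin(th)+38*np.cos(th)))
    for flip in(1,-1):
      Ro=R.from_euler('z',p[2])*R.from_euler('x',tilt*th)*R.from_matrix(np.array([[flip,0,0],[0,-flip,0],[0,0,-1]]))
      k=bot.ik(q0+Ro.apply([0,0,.019]),Ro.as_quat()); print(tilt,th,flip,None if k is None else np.round(k,2))
E
```

```text
mark [0.604 0.276 0.145] 0.0008317423163502806
bar [0.503 0.301 0.121] 0.0012042320761098753
hinge x,y,yaw [ 0.5015  0.1571 -0.0079]
[-0.1 -0.1 -0.8  1.6 -0.7  0.5 -0.2 -0.7 -1.9 -2.2  0.4 -1.5]
bar from fit [0.503 0.302 0.122]
angle [0.47122082] [0.2 1.3 1.8 0.2]
angle tri 0.46938211114299516 0.13457807750743492
tab [ 0.58  -0.237  0.089] 0.0031681039585145813
1 0 1 [ 0.54  0.37  1.78 -0.    0.98  2.12]
1 0 -1 [ 0.54  0.37  1.78 -0.    0.98 -1.02]
1 0.4 1 [0.25 0.24 1.91 0.49 0.94 1.55]
1 0.4 -1 [ 0.25  0.24  1.91  0.49  0.94 -1.6 ]
1 0.8 1 [-0.08  0.28  1.98  0.9   1.16  0.99]
1 0.8 -1 [-0.08  0.28  1.98  0.9   1.16 -2.15]
0.6 0 1 [ 0.54  0.37  1.78 -0.    0.98  2.12]
0.6 0 -1 [ 0.54  0.37  1.78 -0.    0.98 -1.02]
0.6 0.4 1 [0.35 0.25 1.86 0.27 0.97 1.78]
0.6 0.4 -1 [ 0.35  0.25  1.86  0.27  0.97 -1.36]
0.6 0.8 1 [0.11 0.19 1.91 0.56 1.05 1.4 ]
0.6 0.8 -1 [ 0.11  0.19  1.91  0.56  1.05 -1.74]
```

Everything agrees: the mark is at 0.47 rad, with radius 0.1346 against 0.134 nominal, and the bar is at z 0.121. Next I'll close the jaw.

```bash
python3 - <<'E'
from h import *
yaw=.085; u=np.array([-np.sin(yaw),np.cos(yaw),0])   # caliper +y
C=np.array([.583,-.257,0]); tab=np.array([.5805,-.234,0])
O=max((R.from_matrix(np.c_[s*u,np.cross([0,0,-1],s*u),[0,0,-1]]) for s in(1,-1)),
  key=lambda o:-abs((bot.ik(tab+[0,0,.2],o.as_quat()))[5])).as_quat()
bot.close_gripper(20)
P=tab+.041*u
bot.servo_line([.211,-.588,.25],.3)
bot.move_to(P+[0,0,.16],O)
bot.servo_line(P+[0,0,.07],.12)
f0=readout.read_wrist_force()
hit=bot.servo_line(C-.003*u+[0,0,.07],.025,f_stop=10)
tcp=np.array(readout.read_tcp_pos()); print(hit,"y_cal",(tcp-C)@u,"dF",np.subtract(readout.read_wrist_force(),f0).round(1),readout.read_time())
cv2.imwrite("pics/top1.png",cv2.resize(imaging.grab_frame("top")[190:270,360:480,::-1],None,fx=5,fy=5,interpolation=3))
E
```

```text
False y_cal -0.0029157310319560784 dF [-0.  -1.2 -0.9] 8.85
```

View pics/top1.png

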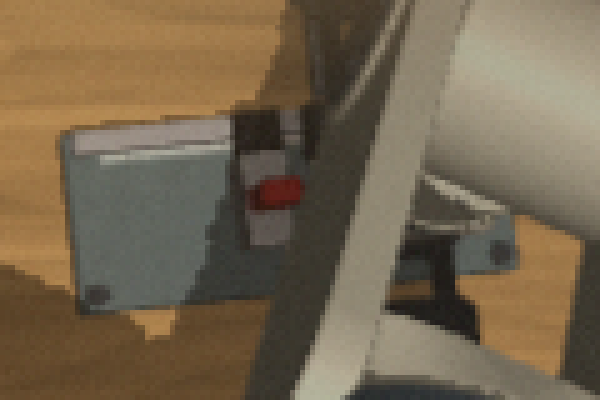

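Crop: the red tab at full-image (415.6,228.4) has not moved, although the TCP went past it. I'll check the gripper width and the wrist and side views.

```bash
python3 - <<'E'
from h import *
print(readout.read_width(),readout.read_tcp_pos(),readout.read_tool_rot(),readout.read_wrist_force(),readout.read_time())
w=imaging.grab_frame("wrist"); s=imaging.grab_frame("side")
o=np.zeros((400,800,3),np.uint8); o[:300,:400]=cv2.resize(w,(400,300)); o[:400,400:]=cv2.resize(s[170:270,290:390],(400,400),interpolation=3)
cv2.imwrite("pics/chk.png",o[:,:,::-1])
E
```

```text
0.005983780625999399 [ 0.58325012 -0.25991448  0.06999181] [ 6.76392914e-01  7.36540987e-01  1.96259861e-06 -2.20347383e-05] [0.53043196 0.63850296 0.08142026] 8.9
```

View pics/chk.png

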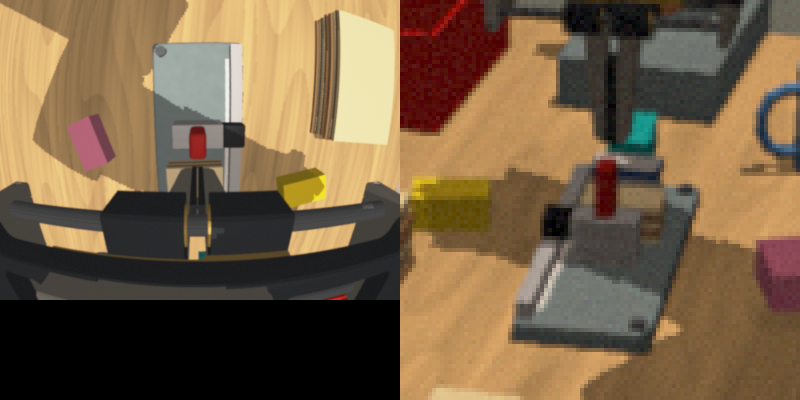

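```bash
python3 - <<'E'
from h import *
for P in([.5833,-.26,.07],[.58,-.237,.08]): print(proj("side",P),proj("top",P))
print({k:np.round(v,3).tolist() for k,v in imaging.camera_model("wrist").items()})
E
```

```text
[341.86749101 215.9016182 ] [423.53825087 227.94356396]
[340.83001964 216.28252749] [415.44528677 228.92286267]
{'camera_matrix': [[371.648, 0.0, 315.511], [0.0, 371.648, 236.376], [0.0, 0.0, 1.0]], 'T': [[0.996, 0.083, 0.02, 0.578], [0.085, -0.967, -0.238, -0.194], [-0.001, 0.239, -0.971, 0.277], [0.0, 0.0, 0.0, 1.0]]}
```

```bash
python3 - <<'E'
from h import *
s=imaging.grab_frame("side"); w=imaging.grab_frame("wrist")
x0,y0,k=310,165,7
a=cv2.resize(s[y0:y0+80,x0:x0+60],None,fx=k,fy=k,interpolation=3).copy()
t=np.array(readout.read_tcp_pos())
for dz,c in((0,(255,0,255)),(.03,(0,255,0)),(.06,(255,255,0))):
    p=(proj("side",t+[0,0,dz])-[x0,y0])*k; cv2.drawMarker(a,tuple(int(v) for v in p),c,0,14,2)
b=cv2.resize(w[180:420,220:400],(380,507),interpolation=3)
o=np.zeros((600,800,3),np.uint8); o[:560,:420]=a; o[:507,420:]=b
cv2.imwrite("pics/chk2.png",o[:,:,::-1]); print(t)
E
```

```text
[ 0.58327383 -0.26000918  0.07002871]
```

View pics/chk2.png

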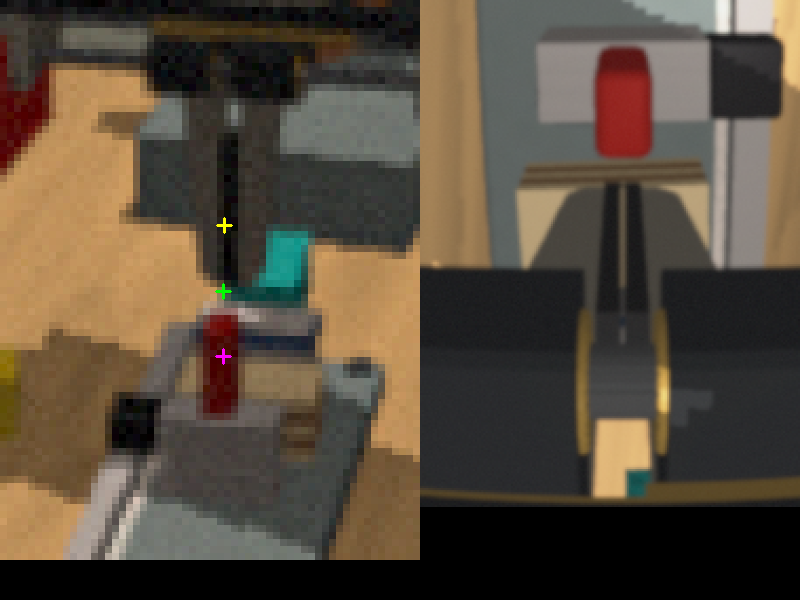

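The side crop shows the fingertips at about full-image (343,205), roughly 30 mm above where the TCP projects (magenta). Tab, jaw and blank are untouched: the fingers passed over the tab. I'll touch the fixed base plate (z = 0.018) to measure the real tip height before pushing again.

```bash
python3 - <<'E'
from h import *
yaw=.085; u=np.array([-np.sin(yaw),np.cos(yaw),0]); C=np.array([.583,-.257,0])
t=np.array(readout.read_tcp_pos())
bot.servo_line(t+[0,0,.05],.2)
bot.servo_line(C+.078*u+[0,0,.12],.25)
bot.servo_line(C+.078*u+[0,0,.06],.15)
f0=readout.read_wrist_force()
h=bot.servo_line(C+.078*u+[0,0,-.02],.025,f_stop=5)
z=readout.read_tcp_pos()[2]; print("touch",h,"tcp z",z,np.subtract(readout.read_wrist_force(),f0).round(1),readout.read_time())
bot.servo_line(C+.078*u+[0,0,z+.03],.15)
E
```

```text
touch False tcp z -0.019957862767912428 [ 0.1 -0.3  0.6] 13.875
```

```bash
python3 - <<'E'
from h import *
s=imaging.grab_frame("side"); w=imaging.grab_frame("wrist")
x0,y0,k=300,155,5
a=cv2.resize(s[y0:y0+110,x0:x0+80],None,fx=k,fy=k,interpolation=3).copy()
t=np.array(readout.read_tcp_pos())
for dz,c in((0,(255,0,255)),(.03,(0,255,0)),(.06,(255,255,0))):
    p=(proj("side",t+[0,0,dz])-[x0,y0])*k; cv2.drawMarker(a,tuple(int(v) for v in p),c,0,10,1)
o=np.zeros((600,800,3),np.uint8); o[:550,:400]=a; o[:300,400:]=cv2.resize(w,(400,300))
cv2.imwrite("pics/chk3.png",o[:,:,::-1]); print(t,readout.read_joint_pos(),readout.read_width())
E
```

```text
[ 0.57598795 -0.17914971  0.00946158] [-3.04031307e-01  5.18916120e-01  1.80224191e+00 -1.62855868e-06
  8.20937446e-01 -3.89075499e-01] 0.0054710946113516465
```

View pics/chk3.png

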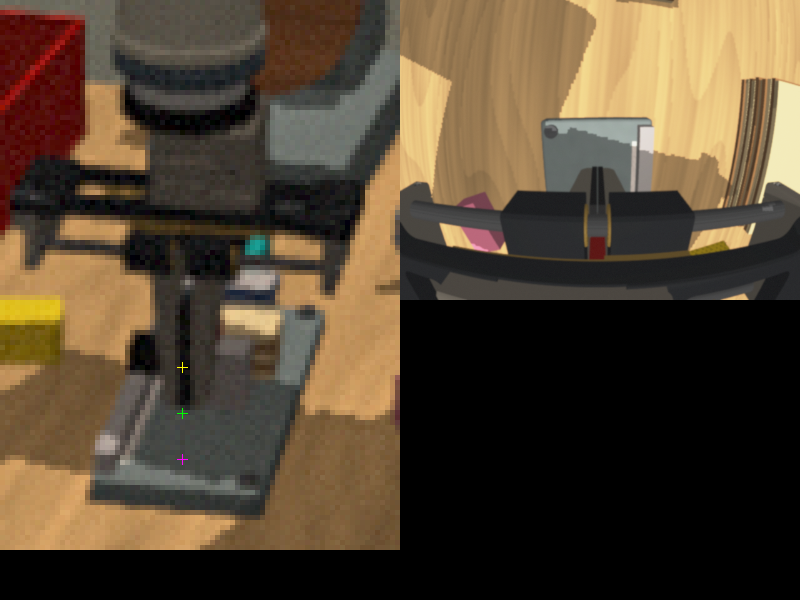

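The fingertips end at crop (182,405), about 36 mm above the reported TCP, so the stated tool length does not match the real fingers. I'll finish the touch to get the exact offset, then push with the corrected height.

```bash
python3 - <<'E'
from h import *
yaw=.085; u=np.array([-np.sin(yaw),np.cos(yaw),0]); C=np.array([.583,-.257,0])
p=C+.078*u
bot.servo_line(p+[0,0,-.012],.1)
f0=readout.read_wrist_force()
h=bot.servo_line(p+[0,0,-.05],.02,f_stop=5)
z=readout.read_tcp_pos()[2]; off=.018-z
print("touch",h,"off",off,np.subtract(readout.read_wrist_force(),f0).round(1),readout.read_time())
if h and .03<off<.06:
    bot.servo_line(p+[0,0,.072-off],.15)
    f0=readout.read_wrist_force()
    h=bot.servo_line(C-.003*u+[0,0,.072-off],.03,f_stop=10)
    tcp=np.array(readout.read_tcp_pos()); print(h,"y_cal",(tcp-C)@u,"dF",np.subtract(readout.read_wrist_force(),f0).round(1),readout.read_time())
E
```

```text
touch True off 0.03818521567918362 [-0.6  0.7  4.8] 15.4333
True y_cal 0.008398258036305138 dF [1.5 0.2 1. ] 18.0
```

```bash
python3 - <<'E'
from h import *
yaw=.085; u=np.array([-np.sin(yaw),np.cos(yaw),0]); C=np.array([.583,-.257,0])
t=np.array(readout.read_tcp_pos()); f0=readout.read_wrist_force()
h=bot.servo_line(t-.012*u,.012,f_stop=12)
t1=np.array(readout.read_tcp_pos()); print(h,(t1-C)@u,np.subtract(readout.read_wrist_force(),f0).round(1),readout.read_time())
bot.servo_line(t1+.025*u,.15); t2=np.array(readout.read_tcp_pos())
bot.servo_line(t2+[0,0,.19],.3)
bot.ungrasp()
# to above the bar
off=.038; hx,hy,hyaw=.5015,.1571,-.0079
O=(R.from_euler('z',hyaw)*R.from_matrix(np.diag([-1.,1,-1]))).as_quat()
B=np.array([.503,.302,.122])
bot.move_to(B+[0,0,-.019-off+.14],O)
print(readout.read_time(),readout.read_tcp_pos(),readout.read_width())
w=imaging.grab_frame("wrist"); T=np.array(imaging.camera_model("wrist")["T"])
d=spot_point("wrist","cover_handle")[:2]; print([(x["xy"],x["conf"]) for x in d])
# fisheye projection of expected bar
m=imaging.camera_model("wrist"); q=np.linalg.inv(T)@np.r_[B,1]; r=np.hypot(q[0],q[1]); th=np.arctan2(r,q[2]); f=m["camera_matrix"][0][0]
print("expected",m["camera_matrix"][0][2]+f*th*q[0]/r,m["camera_matrix"][1][2]+f*th*q[1]/r)
t=imaging.grab_frame("top"); 
o=np.zeros((500,800,3),np.uint8); o[:375,:500]=cv2.resize(w,(500,375)); o[:300,500:]=cv2.resize(t[190:270,380:460],(300,300),interpolation=3)
cv2.imwrite("pics/bar.png",o[:,:,::-1])
E
```

```text
True 0.008678902799818436 [-1.4 -1.3 -0.8] 18.4333
22.8333 [0.50351574 0.30125757 0.2050355 ] 1.0018334595983764
[([319.8, 230.9], 0.95)]
expected 316.84411829360977 230.27860841842116
```

View pics/bar.png

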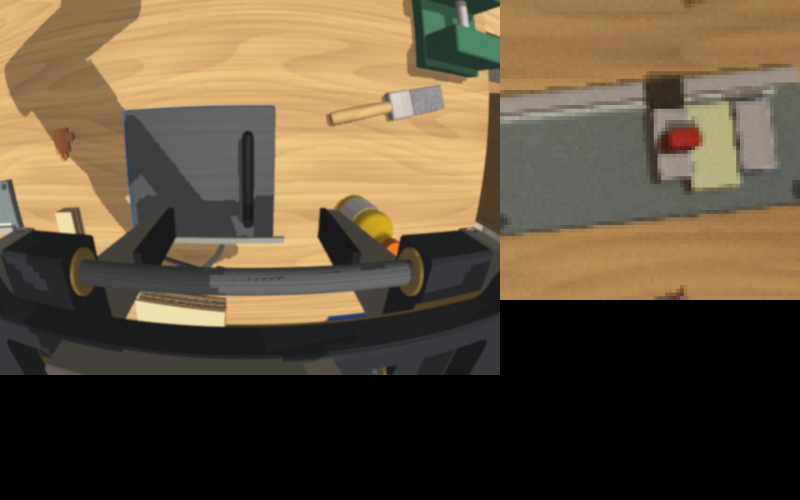

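The jaw gap in the top view is about 48 crop px, or 34 mm, so it is shut on the blank. In the wrist view the bar lies at crop (248,178), centred between the open fingers at 170 and 320. Now I'll grasp and lift.

```bash
python3 - <<'E'
from h import *
off=.038; hx,hy,hyaw=.5015,.1571+.001,-.0079
F=lambda: np.round(readout.read_wrist_force(),1)
def pose(th):
    c,s=np.cos(th),np.sin(th); y,z=.145*c-.038*s,.145*s+.038*c
    P=np.array([hx-np.sin(hyaw)*y,hy+np.cos(hyaw)*y,.084+z])
    O=R.from_euler('z',hyaw)*R.from_euler('x',th)*R.from_matrix(np.diag([-1.,1,-1]))
    return P+O.apply([0,0,.019+off]),O.as_quat()
p,o=pose(0); h=bot.servo_line(p,.1,f_stop=10); print("down",h,readout.read_tcp_pos(),F())
if not h:
    bot.close_gripper(45); print("grip",readout.read_width()*92,readout.read_gripper_force(),F())
    if readout.read_width()*92>8:
        for th in np.linspace(0,.471,7)[1:]:
            p,o=pose(th); bot.servo_line(p,.06,frame=o); print(round(th,2),F(),round(readout.read_width()*92,1))
print(readout.read_time())
s=imaging.grab_frame("side")
ims=s[200:350,230:380]; cv2.imwrite("pics/lift.png",cv2.resize(ims,(600,600),interpolation=3)[:,:,::-1])
E
```

```text
down False [0.50307943 0.30335287 0.06560827] [-0.4 -0.   1.1]
grip 10.69621270987739 45.000978112220764 [ 0.2 -3.6 -0.1]
0.08 [ 0.8 -1.  -5.3] 10.4
0.16 [ 1.8 -2.6 -6.4] 10.9
0.24 [ 1.8 -1.9 -6.5] 10.7
0.31 [ 2.4 -2.2 -7.3] 10.3
0.39 [ 1.9 -1.6 -8.8] 10.8
0.47 [ 2.7 -2.4 -9.4] 10.6
27.7917
```

View pics/lift.png

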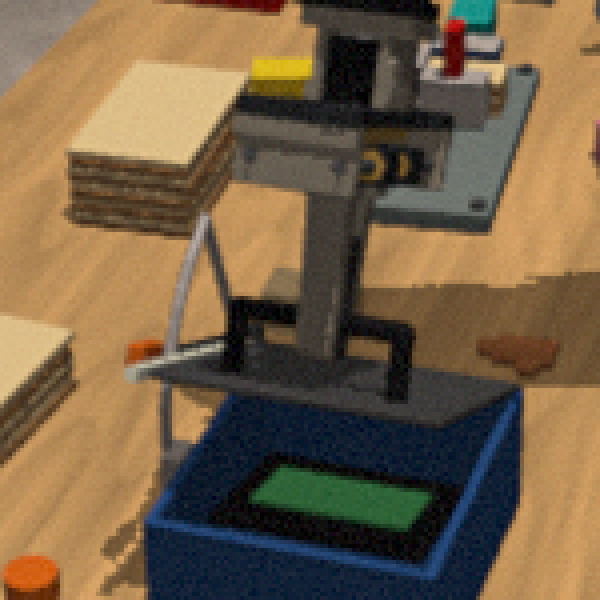

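The cover is lifted. The white pointer runs from crop (135,378) to (228,345), just against the orange block at (145,352). I'll check the cover angle numerically from the side view, and from the top view where the pointer shows.

```bash
python3 - <<'E'
from h import *
from scipy.optimize import minimize_scalar
hx,hy,hyaw=.5015,.1571,-.0079
def W(x,r,a):
    y,z=r*np.cos(a),r*np.sin(a); return np.array([hx+np.cos(hyaw)*x-np.sin(hyaw)*y,hy+np.sin(hyaw)*x+np.cos(hyaw)*y,.084+z])
tip=np.array([263.75,294.0])
for a in(.40,.45,.471,.5,.55): print(a,"tip",proj("side",W(.083,.19,a)).round(1),"mark",proj("side",W(.098,.134,a)).round(1))
s=imaging.grab_frame("side"); t=imaging.grab_frame("top")
for n,im,x0,y0,x1,y1 in(("side",s,255,275,295,305),("top",t,185,205,280,240)):
    c=im[y0:y1,x0:x1]; hsv=cv2.cvtColor(c,cv2.COLOR_RGB2HSV)
    w=np.argwhere(cv2.inRange(hsv,(0,0,150),(180,50,255)))[:,::-1]+[x0,y0]
    o=np.argwhere(cv2.inRange(hsv,(3,180,120),(14,255,255)))[:,::-1]+[x0,y0]
    print(n,"white",len(w),w[w[:,0].argmin()].tolist() if len(w) else 0,w[w[:,0].argmax()].tolist() if len(w) else 0,"orange",o.mean(0),o.min(0),o.max(0))
P=readout.read_tcp_pos(); q=R.from_quat(readout.read_tool_rot()); g=np.array(P)-q.apply([0,0,.057]); v=g-W(0,0,0)
print("angle from grip",np.arctan2(v[2],v[1])-np.arctan2(.038,.145),np.hypot(v[1],v[2]),np.hypot(.038,.145),readout.read_time())
E
```

```text
0.4 tip [262.  299.2] mark [265.6 293.5]
0.45 tip [262.5 294.6] mark [266.  290.5]
0.471 tip [262.8 292.7] mark [266.1 289.2]
0.5 tip [263.1 290.1] mark [266.4 287.4]
0.55 tip [263.8 285.4] mark [266.8 284.3]
side white 29 [261, 293] [284, 286] orange [264.7037037  286.81481481] [262 285] [269 290]
top white 66 [188, 224] [253, 226] orange [211.2826087  218.56521739] [206 217] [217 220]
angle from grip 0.4631892026837306 0.1504387006030052 0.1498966310495336 27.9417
```

The cover reads about 0.46 rad from both the grip and the pointer tip. The mark is at 0.47, well within tolerance, and it has not moved: its top-view centroid is still (211.3,218.6). Handing in.

```bash
python3 -c "
from plant import job
print(job.finish_job())"
```

```text
the job is handed in; nothing more can be done
None
```

I handed the job in at about 28 s: the jaw is shut on the blank, and the gripper is holding the cover at about 0.46 rad, against the orange mark at about 0.47 (tolerance 0.075). The real fingertips sat 38 mm higher than the reported TCP, so the first push passed over the tab without moving it.

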